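# Close the plaster tile mould and hold it shut

## Robot

A 6-joint arm with a two-finger parallel gripper is mounted at the origin on the work surface. World frame = base frame: x ahead of the robot, y to its left, z up, the work surface at z = 0. Lengths are in mm, angles in rad, forces in N, time in s.
With the tool pointing down it reaches from about 250 to 725 mm from the base axis. Payload 9.7 kg.
Tool frame: the origin (TCP) lies on the centre line of the jaws, within the pads' length; the fingertips stand 11 mm ahead of it and the grasp point (between the pads) lies 8 mm behind it (ctrl.nose_length is the distance from the TCP to the fingertips, in mm); z points along the fingers, y is the line along which they close (so a half turn about z gives the same grasp; the last joint's range is limited). The gripper opens to 85 mm and grips with 20 to 120 N. Pads are 22 mm wide; open, the fingers measure 114 mm over their backs; the gripper's body (76 mm by 85 mm) begins 54 mm behind the grasp point. The pads swing forward as they close: fully open they stand 13 mm farther back than shut.
Start: joints at [-1.147, 0.087, 0.176, 1.66, 0, 1.571], TCP at [226.172, -501.341, 242.284] pointing down, gripper open.
Joint ranges: [-3.13, 3.13], [-0.85, 1.81], [-1.15, 1.24], [-2.2, 2.28], [-1.44, 1.52], [-3.14, 3.14]. Speed limits (rad/s): [2.22, 2.22, 2.57, 3.14, 3.14, 3.14].

## Interface

Orientations are given as a unit quaternion [w, x, y, z].
In Python, from rig import ctrl gives the robot as it stands.
- The arm moves only by the shell command python3 -m pendant 'ROWS'. ROWS is JSON, a list of rows, each a list of 7 numbers: the shift along the tool's x, y, z as a fraction of full scale, then the turn, a rotation vector about the tool's x, y, z as a fraction of full scale, then the opening, from -1 (shut) to 1 (fully open). A call has 1 to 12 rows; each row shifts and turns the commanded pose from where the row before left it, along the tool's axes as they then stand; what a row does not reach is not made up. Full scale, the value 1, is 0.5 m for a shift and 90 degrees for a turn. A row lasts 1/8 s, in which the tool goes at most 62.5 mm and 10.7 degrees, less where a joint would pass 70% of its speed; a pose out of reach is approached as far as the arm can. A call with a number of a shift or a turn outside -1 to 1 is refused whole. A call with a gripper value outside its range is refused whole. The fingers move at their own pace and stop on an object; the grip force is fixed at half the most. Time passes only in rows, so rows that do not move let the fingers close. It gives the time, the measured TCP pose, the force, the opening and the grip force at its end, in the units of the state.
- ctrl.observe(): the state, without advancing time (a new reading comes with each control period).
- ctrl.grab_frame(name): name is "scene" or "top" or "wrist"; returns a dict with "frame" (420x560x3 uint8, blue, green, red), "z_map" (420x560 float32, mm along the optical axis (not along the pixel's ray), 0 where there is no reading), "camera_matrix" (3x3 intrinsics, pixels), "R" (3x3) and "t" (3): a world point X has camera coordinates R X + t; the wrist camera has in their place "tool_from_camera" (4x4, takes a point from camera to tool coordinates, whose origin is the TCP and whose axes are the flange's). Camera axes: x right, y down, z forward; pixel columns grow to the right and rows downward; lengths in mm; the calibration is good to about 2 mm. A picture is of the moment at which its call begins: read the wrist's pose just before it.
- ctrl.job_done(): hands the job in; it is judged then, once.
The state is a dict: "time": time; "joints": joint angles; "qvel": joint speeds; "effort": joint torques, N m; "ee_pos": TCP position; "orientation": TCP orientation; "force": force on the tool from outside, world axes, zero at the start; "wrist_torque": the same for the moment, N m; "gripper_width": opening from 0.0 (shut) to 1.0 (fully open); "grasp_force": force on a finger pad.
Only numpy, scipy, OpenCV 4.12 (cv2) and the standard library are available. Lean on these libraries where they do the work, as an engineer would, in place of code of your own. Each camera call takes 0.05 s, during which the arm holds its last target. There are 200 camera calls.

## Task

Close the plaster tile mould: lift its loose upper half by the wooden bar, turn it so that its pouring lip comes over the pouring lip of the lower half, and lower it onto the two brass dowels until the halves meet flush. Press it down with a push of about 12 N and finish like that, still gripping the bar and still pressing (do not let go). Leave the tub, the tin and the nippers where they are.

Things in the scene. Friction and masses are not known exactly. Their poses are not given: they have to be found in the camera images.
- lower: Lower mould half, fixed: white plaster block 130 (x) x 90 (y) mm, shallow recess on top, bedded on a plywood board 190 x 130 x 18 mm. Its flat top (parting face) is 50 mm above the bench. Two brass dowels stand at diagonal corners; a grooved pouring lip 36 mm wide sticks out 22 mm from the middle of one short side (+x). Origin: centre of the board's underside, on the bench; z up.
- upper: Upper mould half, loose, 0.36-0.54 kg: white plaster plate 130 (x) x 90 (y) x 26 mm, face down on the bench, two through holes at diagonal corners. A pouring lip 36 wide, 20 high sticks out 22 mm from one short side (+x). Wooden bar over the centre: 80 along x, 26 along y, 26 to 62 mm above the underside. Origin: centre of the underside; z up. Also fits the dowels turned 180 deg, which is wrong.
- lower_lip (a point): middle of the outer end of the lower half's pouring lip, at the level of the parting face: 87 mm along +x from the block's centre
- upper_lip (a point): middle of the outer end of the upper half's pouring lip, at the level of its underside: 87 mm along +x from its centre. Goes over lower_lip
- dowel_a (a point): foot of one dowel on the parting face, 46 mm along +x and 28 mm along +y from the block's centre. Brass, 14 mm diameter for the lowest 10 mm, then tapering to 6 mm at its tip 22 mm above the face
- dowel_b (a point): foot of the other, equal dowel, at -46 mm x, -28 mm y from the block's centre
- hole_a (a point): mouth, on the underside, of the through hole that takes dowel_a: +46 mm x, +28 mm y from the upper half's centre, 15.6 mm diameter
- hole_b (a point): mouth, on the underside, of the equal hole that takes dowel_b: -46 mm x, -28 mm y
- tub: bystander: open white plastic tub, 130 mm across, 110 mm high, loose; origin at the centre of its underside
- tin: bystander: low dark steel tin, 92 mm across, 44 mm high, loose; origin at the centre of its underside
- nippers: bystander: tile nippers with black handles, about 170 mm long and 17 mm high, lying loose; origin at the bench under the pivot, jaws to +x
Not all that is in view belongs to the job. What is shaped like the lower but orange is not meant. What is shaped like the upper but orange is not meant.

How it is judged (in metres and radians):
On the way, in this order (a step that is already met when the one before it is completed fails the run):
1. the upper half is lifted clear of the bench in the gripper (height (world z) of upper above 0.03 m and contact force between upper and the fingers above 1 N), for 0.1 s.
2. held above the dowels with the two pouring lips on the same side (horizontal distance between hole_a and dowel_a below 0.015 m and horizontal distance between hole_b and dowel_b below 0.015 m and z of upper in the frame of lower above 0.066 m and horizontal distance between upper_lip and lower_lip below 0.02 m), for 0.05 s.
At the end, for the whole second after the job is handed in: Through the last second the upper half sits on both dowels the right way round (each hole within 3 mm of its dowel, lips within 5 mm), flush (no gap over 2 mm, level within 0.03 rad) and still; the fingers grip it, and it bears on the lower half with 9 to 45 N in all (its own weight is about 4.5 N) (horizontal distance between hole_a and dowel_a below 0.003 m and horizontal distance between hole_b and dowel_b below 0.003 m and horizontal distance between upper_lip and lower_lip below 0.005 m and z of each of hole_a, hole_b in the frame of lower below 0.052 m and angle between upper's own z axis and vertical below 0.03 rad and contact force between upper and lower between 9 and 45 N and contact force between upper and the fingers above 2 N and linear speed of upper below 0.01 m/s); the arm keeps its last pose, push and grip.
It fails at once if the tub is disturbed (distance of tub from where it was at the start of the episode above 0.02 m or angle between tub's own z axis and vertical above 0.3 rad).
It fails at once if the tin is disturbed (distance of tin from where it was at the start of the episode above 0.02 m or angle between tin's own z axis and vertical above 0.3 rad).
It fails at once if the nippers is disturbed (distance of nippers from where it was at the start of the episode above 0.02 m or angle between nippers's own z axis and vertical above 0.3 rad).
It also fails if it takes over 46 s, if anything falls off the work surface, if the arm or the gripper's body presses on something with over 40 N, if the wrist force passes 120 N, or if a joint passes its speed limit or range.

## Working session

There is one attempt and no reset: what is moved stays moved. The work goes in short steps, Python scripts to look and compute and a shell command to move; the robot and the scene stay as the last step left them, time stands still between calls to the robot, and variables do not carry over. Pictures are saved under pics/ and viewed, at most 10 in all, crops included, and the job is handed in when it is done.

```bash
mkdir -p pics; python3 - <<'E'
from rig import ctrl
import cv2,numpy as np
print(ctrl.observe())
for n in ("scene","top"):
    f=ctrl.grab_frame(n); cv2.imwrite(f"pics/{n}0.png",f["frame"]); np.savez(f"{n}0.npz",**f)
    print(n,f["camera_matrix"].tolist(),f["R"].tolist(),f["t"].tolist())
E
ls
```

```text
{'time': 0.0, 'joints': array([-1.14703925e+00,  8.74508495e-02,  1.75143187e-01,  1.65979579e+00,
       -1.14691272e-05,  1.57079693e+00]), 'qvel': array([-1.34355287e-04, -3.00038205e-04, -4.53336333e-06, -1.01710085e-03,
       -4.58413608e-04,  1.11059661e-03]), 'effort': array([-2.11902698e-03, -5.20403802e+01,  4.64783335e+01,  1.71185372e-02,
       -1.11499257e-04, -6.74943621e-06]), 'ee_pos': array([ 226.06399475, -501.16209238,  241.59277551]), 'orientation': array([-6.37743506e-04,  9.77637443e-01,  2.10296463e-01, -1.43049098e-04]), 'force': array([ 0.42409503, -0.59738137,  0.23406003]), 'wrist_torque': array([ 0.02062481, -0.01303704,  0.02533396]), 'grasp_force': 0.0, 'gripper_width': 1.0021178317161654}
scene [[387.0958634537593, 0.0, 283.22873228376386], [0.0, 387.0958634537593, 210.7028053099943], [0.0, 0.0, 1.0]] [[-0.837292423981895, 0.5466394890460352, -0.011254588309328075], [0.457236788570906, 0.6887701319193014, -0.5626101888103635], [-0.29979312186887713, -0.4762152605611857, -0.8266456977984913]] [453.8768046358418, -215.54862117625183, 1371.5676816786768]
top [[444.15039949698655, 0.0, 272.40914788772284], [0.0, 444.15039949698655, 207.62179948131245], [0.0, 0.0, 1.0]] [[-0.011576347678062829, -0.9998927652992218, 0.008969173691694355], [-0.9857915955582276, 0.009908973511083743, -0.16768047701124975], [0.16757362054094382, -0.010782863545079954, -0.9858005942139454]] [-3.697289872795077, 564.8495731586644, 1138.1063458205836]
pics
scene0.npz
top0.npz
```

View pics/top0.png

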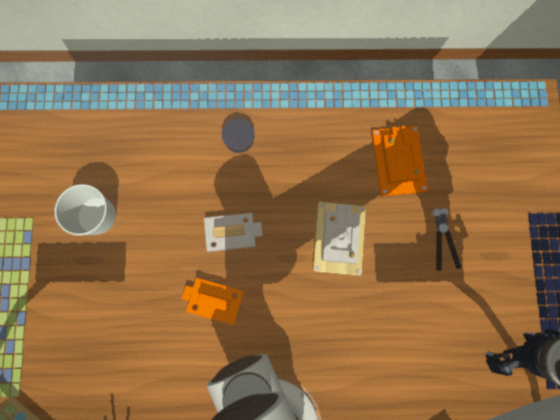

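View pics/scene0.png

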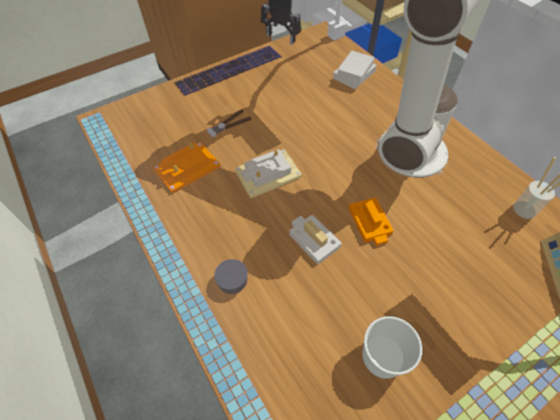

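The top view shows these candidates:
- **Upper:** the white plate with a wooden bar at (231,231), lip to the right. The orange plate at (213,300) is a decoy.
- **Lower:** the white block on plywood at (341,239). The orange one at (400,162) is a decoy.
- **Bystanders:** tub (83,210), tin (238,133), nippers (444,235).

I choose the white pair and will check it in a close crop.

```bash
cat > h.py <<'E'
import numpy as np,cv2
from scipy.spatial.transform import Rotation as Ro
def world(f,u,v,z):
    K,R,t=f["camera_matrix"],f["R"],f["t"]
    d=R.T@np.linalg.solve(K,[u,v,1.]); c=-R.T@t
    return c+d*(z-c[2])/d[2]
def cloud(f):
    K,R,t=f["camera_matrix"],f["R"],f["t"]; z=f["z_map"]
    v,u=np.mgrid[:z.shape[0],:z.shape[1]]
    p=np.stack([(u-K[0,2])/K[0,0]*z,(v-K[1,2])/K[1,1]*z,z],-1)
    return (p-t)@R
def ee(s):
    w,x,y,z=s["orientation"]; return Ro.from_quat([x,y,z,w])
E
python3 - <<'E'
import cv2,numpy as np
from h import *
f=np.load("top0.npz"); im=f["frame"]
c=im[190:290,195:375]; cv2.imwrite("pics/crop1.png",cv2.resize(c,None,fx=4.4,fy=4.4,interpolation=cv2.INTER_CUBIC))
P=cloud(f)
for u,v in [(212,238),(225,231),(257,230),(325,268),(330,245),(341,239),(352,215),(318,210),(220,255)]: print(u,v,P[v,u].round(1))
E
```

```text
212 238 [487.1 152.8  28.7]
225 231 [501.8 114.9  61.2]
257 230 [508.4  32.3  20.4]
325 268 [ 404.5 -149.5   14.6]
330 245 [ 464.  -161.5   40.3]
341 239 [ 479.9 -191.8   36.9]
352 215 [ 542.4 -221.5   49.6]
318 210 [ 562.3 -135.1   16.2]
220 255 [443.4 134.3  -1.7]
```

View pics/crop1.png

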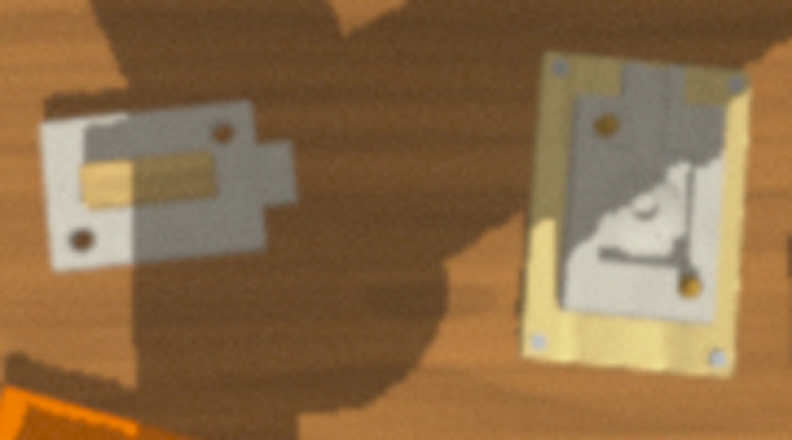

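The crop confirms both white pieces. The upper has its lip at crop (280,172) facing −y, with holes at (222,132) and (81,240). The lower has its lip facing +x at the top, with dowels at (606,125) and (690,287). So the upper must turn about +90°. Next I'll measure both.

```bash
python3 - <<'E'
import cv2,numpy as np
from h import *
f=np.load("top0.npz"); P=cloud(f); hsv=cv2.cvtColor(f["frame"],cv2.COLOR_BGR2HSV)
v,u=np.mgrid[:420,:560]
def rect(box,zl,zh,name,plane):
    m=(u>box[0])&(u<box[1])&(v>box[2])&(v<box[3])&(P[...,2]>zl)&(P[...,2]<zh)
    m=m.astype(np.uint8); n,l,s,_=cv2.connectedComponentsWithStats(m); k=1+s[1:,4].argmax(); m=l==k
    q=P[m][:,:2].astype(np.float32); r=cv2.minAreaRect(q); print(name,m.sum(),r)
rect((195,270,205,258),54,66,"bar",62)
rect((195,270,205,258),14,34,"plate+lip",26)
rect((300,375,195,285),10,27,"board",18)
rect((300,375,195,285),42,56,"parting",50)
# holes & dowels: centroid of crop pixel guess
for n,(a,b),z in [("hole_a",(222,132),26),("hole_b",(81,240),26),("dow_a",(606,125),70),("dow_b",(690,287),70),("lipU",(296,172),20)]:
    print(n,world(f,195+a/4.4-.5,190+b/4.4-.5,z).round(1))
E
```

```text
bar 304 ((504.7868347167969, 107.09654235839844), (26.25290870666504, 79.90323638916016), 5.556356906890869)
plate+lip 1348 ((506.1958312988281, 96.49967956542969), (91.0322265625, 152.02223205566406), 5.883918762207031)
board 1494 ((485.60595703125, -191.54840087890625), (131.108154296875, 190.55368041992188), 83.85244750976562)
parting 1271 ((496.35577392578125, -192.41766357421875), (90.72441864013672, 151.86215209960938), 84.00326538085938)
hole_a [536.6  64.6  26. ]
hole_b [471.1 150.5  26. ]
dow_a [ 532.2 -165.5   70. ]
dow_b [ 435.8 -211.5   70. ]
lipU [512.1  19.4  20. ]
```

```bash
python3 -m pendant '[[0.084,-0.073,0,0,0,0,1],[0.084,-0.073,0,0,0,0,1],[0.084,-0.073,0,0,0,0,1],[0.084,-0.073,0,0,0,0,1],[0.084,-0.073,0,0,0,0,1],[0.084,-0.073,0,0,0,0,1],[0.084,-0.073,0,0,0,0,1],[0.084,-0.073,0,0,0,0,1],[0.084,-0.073,0,0,0,0,1],[0.084,-0.073,0,0,0,0,1],[0.084,-0.073,0,0,0,0,1],[0.084,-0.073,0,0,0,0,1]]'
python3 -m pendant '[[0,0,0,0,0,-0.113,1],[0,0,0,0,0,-0.113,1],[0,0,0,0,0,-0.113,1],[0,0,0,0,0,-0.113,1],[0,0,0,0,0,-0.113,1],[0,0,0,0,0,-0.113,1],[0,0,0,0,0,-0.113,1],[0,0,0,0,0,0,1],[0,0,0,0,0,0,1]]'
cat >> h.py <<'E'
def wcloud(f,s):
    K=f["camera_matrix"]; z=f["z_map"]; T=f["tool_from_camera"]
    v,u=np.mgrid[:z.shape[0],:z.shape[1]]
    p=np.stack([(u-K[0,2])/K[0,0]*z,(v-K[1,2])/K[1,1]*z,z],-1)
    return (p@T[:3,:3].T+T[:3,3])@ee(s).as_matrix().T+s["ee_pos"]
E
python3 - <<'E'
from rig import ctrl
from h import *
s=ctrl.observe(); f=ctrl.grab_frame("wrist"); cv2.imwrite("pics/w1.png",f["frame"]); 
print(s["ee_pos"],s["joints"].round(3)); x=ee(s).as_matrix()[:,0]; print(np.degrees(np.arctan2(x[1],x[0])))
print(f["tool_from_camera"].round(3).tolist(),f["camera_matrix"][0,0])
np.savez("w1.npz",**f,ee_pos=s["ee_pos"],orientation=s["orientation"])
E
```

```text
time: 1.6
ee_pos: [505.8, 107.1, 242.0]
orientation: [0.0, 0.978, 0.21, -0.0]
force: [0.6, -0.7, 0.3]
gripper_width: 1.0
grasp_force: 0.0
time: 2.72
ee_pos: [505.4, 105.2, 242.1]
orientation: [-0.0, 0.674, 0.739, -0.0]
force: [-0.7, -0.7, -0.1]
gripper_width: 1.002
grasp_force: 0.0
[505.39052707 105.16649769 242.07650945] [0.205 0.006 0.092 1.657 0.    1.684]
95.24742172343704
[[0.001, -0.948, -0.319, 82.344], [1.0, 0.001, -0.0, 0.405], [0.0, -0.319, 0.948, -131.488], [0.0, 0.0, 0.0, 1.0]] 289.5879951165898
```

View pics/w1.png

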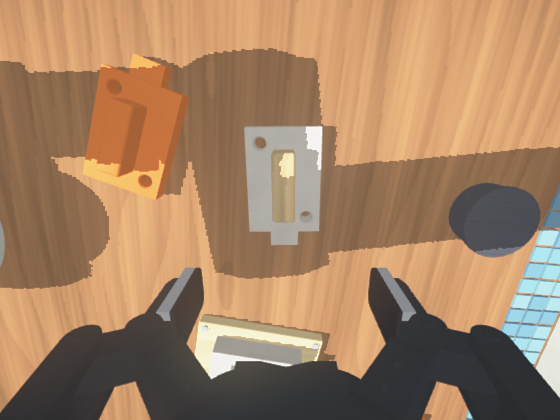

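The wrist picture shows the white upper at (284,180), its bar aligned with the image vertical and its lip at the bottom (284,238). The orange decoy (135,125) and the tin (495,215) are clear of the approach. I'll refine the position from the wrist depth.

```bash
cat > meas.py <<'E'
from h import *
def rects(P,m0,specs):
    for name,zl,zh in specs:
        m=(m0&(P[...,2]>zl)&(P[...,2]<zh)).astype(np.uint8)
        n,l,s,_=cv2.connectedComponentsWithStats(m)
        if n<2: print(name,"none"); continue
        q=P[l==1+s[1:,4].argmax()]
        r=cv2.minAreaRect(q[:,:2].astype(np.float32)); print(name,len(q),np.round(r[0],1),np.round(r[1],1),round(r[2],2),"z",np.median(q[:,2]).round(1))
E
python3 - <<'E'
from meas import *
f=dict(np.load("w1.npz")); P=wcloud(f,f)
m0=(np.hypot(P[...,0]-505,P[...,1]-100)<110)&(f["z_map"]>0)
rects(P,m0,[("bar",52,70),("plate+lip",12,34),("plate",23.5,32)])
print("bench",np.median(P[60:120,380:440,2]))
E
```

```text
bar 1626 [502.1 108.1] [25.4 80.4] 5.7 z 61.8
plate+lip 6202 [503.4  97.5] [ 90.4 151.8] 5.65 z 25.8
plate 5762 [502.4 107.9] [ 90.4 130.3] 5.53 z 25.9
bench -0.15783350694114517
```

```bash
python3 -m pendant '[[0.0056,-0.004,0.08,0,0,0,1],[0,0,0.08,0,0,0,1],[0,0,0.08,0,0,0,1],[0,0,0.08,0,0,0,1],[0,0,0.05,0,0,0,1],[0,0,0.03,0,0,0,1],[0,0,0,0,0,0,1],[0,0,0,0,0,0,1]]'
python3 -m pendant '[[0,0,0,0,0,0,-1],[0,0,0,0,0,0,-1],[0,0,0,0,0,0,-1],[0,0,0,0,0,0,-1],[0,0,0,0,0,0,-1],[0,0,0,0,0,0,-1],[0,0,0,0,0,0,-1],[0,0,0,0,0,0,-1]]'
python3 - <<'E'
from rig import ctrl
from meas import *
s=ctrl.observe(); f=ctrl.grab_frame("wrist"); cv2.imwrite("pics/w2.png",f["frame"]); print(s)
P=wcloud(f,s); m0=(np.hypot(P[...,0]-505,P[...,1]-100)<110)&(f["z_map"]>0)
rects(P,m0,[("plate+lip",12,34),("plate",23.5,32)])
np.savez("w2.npz",**f,ee_pos=s["ee_pos"],orientation=s["orientation"])
E
```

```text
time: 3.78
ee_pos: [503.9, 107.9, 43.5]
orientation: [0.0, 0.673, 0.74, 0.001]
force: [0.9, 0.5, -0.3]
gripper_width: 1.002
grasp_force: 0.0
time: 4.78
ee_pos: [503.4, 107.8, 42.7]
orientation: [0.0, 0.673, 0.74, 0.0]
force: [-1.5, 0.4, 5.0]
gripper_width: 0.294
grasp_force: 61.2
{'time': 4.775, 'joints': array([ 2.10998404e-01,  1.97968993e-02, -2.80644407e-01,  1.26984878e+00,
        6.53452594e-05,  1.68628754e+00]), 'qvel': array([ 0.00197408,  0.00139403,  0.00053613, -0.00021682, -0.00133841,
        0.0010406 ]), 'effort': array([-8.22689943e-02, -4.44720054e+01,  4.38420296e+01, -6.32606372e-01,
       -5.32621471e-02, -1.09552557e-02]), 'ee_pos': array([503.35204168, 107.82948681,  42.66607838]), 'orientation': array([1.20964810e-04, 6.72546600e-01, 7.40054731e-01, 2.24733640e-04]), 'force': array([-1.49679874,  0.4416592 ,  4.95853616]), 'wrist_torque': array([-0.0249382 ,  0.35469179, -0.02230835]), 'grasp_force': 61.17119550704956, 'gripper_width': 0.29370506891979503}
plate+lip 17102 [501.9 126.3] [90.6 94.6] 5.64 z 25.9
plate 16392 [501.9 126.3] [90.6 94.5] 5.64 z 25.9
```

View pics/w2.png

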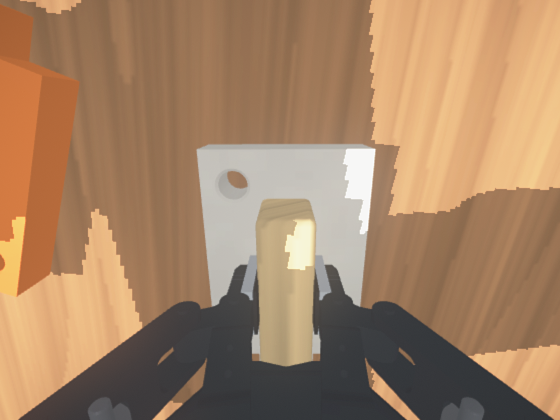

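The bar is gripped (opening 0.294, 61 N) between the pads at about (288,280), with the plate square to the tool. Now I'll lift, carry and turn. I stop beside the lower, so the wrist camera can see it past the plate.

```bash
python3 -m pendant '[[0,0,-0.03,0,0,0,-1],[0,0,-0.06,0,0,0,-1],[0,0,-0.08,0,0,0,-1],[0,0,-0.1,0,0,0,-1],[0,0,-0.1,0,0,0,-1],[0,0,-0.1,0,0,0,-1],[0,0,-0.04,0,0,0,-1],[0,0,0,0,0,0,-1]]'
python3 -m pendant '[[-0.077,0.022,0,0,0,0,-1],[-0.077,0.022,0,0,0,0,-1],[-0.077,0.022,0,0,0,0,-1],[-0.077,0.022,0,0,0,0,-1],[-0.077,0.022,0,0,0,0,-1],[-0.077,0.022,0,0,0,0,-1],[-0.077,0.022,0,0,0,0,-1],[-0.077,0.022,0,0,0,0,-1],[0,0,0,0,0,0,-1]]'
python3 -m pendant '[[0,0,0,0,0,-0.097,-1],[0,0,0,0,0,-0.097,-1],[0,0,0,0,0,-0.097,-1],[0,0,0,0,0,-0.097,-1],[0,0,0,0,0,-0.097,-1],[0,0,0,0,0,-0.097,-1],[0,0,0,0,0,-0.097,-1],[0,0,0,0,0,-0.097,-1],[0,0,0,0,0,-0.097,-1],[0,0,0,0,0,0,-1],[0,0,0,0,0,0,-1]]'
python3 - <<'E'
from rig import ctrl
from meas import *
s=ctrl.observe(); f=ctrl.grab_frame("wrist"); cv2.imwrite("pics/w3.png",f["frame"]); print(s["ee_pos"],s["joints"].round(3),s["force"])
x=ee(s).as_matrix()[:,0]; print(np.degrees(np.arctan2(x[1],x[0])))
P=wcloud(f,s); m0=(np.hypot(P[...,0]-485,P[...,1]+191)<140)&(f["z_map"]>0)
rects(P,m0,[("parting",44,54),("board",12,24)])
np.savez("w3.npz",**f,ee_pos=s["ee_pos"],orientation=s["orientation"])
E
```

```text
time: 5.82
ee_pos: [503.6, 107.8, 298.7]
orientation: [0.001, 0.673, 0.74, 0.001]
force: [-1.1, 0.3, -5.1]
gripper_width: 0.298
grasp_force: 60.2
time: 6.95
ee_pos: [620.3, -192.9, 293.7]
orientation: [-0.002, 0.674, 0.739, -0.001]
force: [-0.1, 1.3, -4.7]
gripper_width: 0.293
grasp_force: 60.9
time: 8.32
ee_pos: [620.0, -190.0, 296.7]
orientation: [-0.0, 0.053, 0.999, 0.0]
force: [-0.0, -0.8, -4.6]
gripper_width: 0.293
grasp_force: 60.9
[ 619.97793263 -190.0363983   296.73012186] [-0.297  0.379  0.633  1.825  0.    -0.191] [-0.04443681 -0.84531914 -4.60332043]
173.8722396256042
parting 6206 [ 493.9 -191.6] [ 90.2 152. ] 83.94 z 50.0
board 4550 [ 491.  -191.2] [130.2 168.8] 83.95 z 18.0
```

View pics/w3.png

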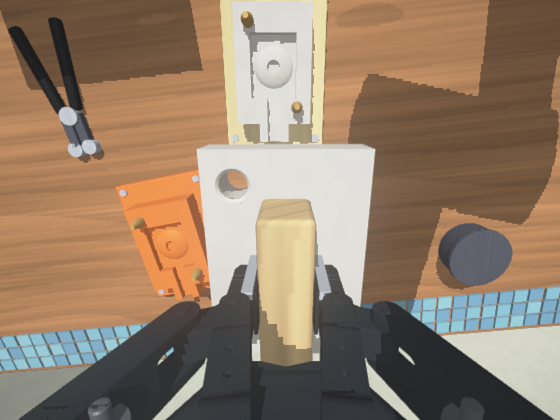

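The held plate fills the middle, with hole_b at (233,183). Beyond it the lower shows dowel_b at (247,18), dowel_a at (297,106) and the lip under the plate edge. The lower's centre is about (483.5,−190) with yaw −6.06°. I'll move over it.

```bash
python3 -m pendant '[[0.068,-0.0071,0,0,0,0,-1],[0.068,-0.0071,0,0,0,0,-1],[0.068,-0.0071,0,0,0,0,-1],[0.067,-0.007,0,0,0,0,-1],[0,0,0.07,0,0,0,-1],[0,0,0.08,0,0,0,-1],[0,0,0.08,0,0,0,-1],[0,0,0.07,0,0,0,-1],[0,0,0.036,0,0,0,-1],[0,0,0,0,0,0,-1],[0,0,0,0,0,0,-1]]'
python3 - <<'E'
from rig import ctrl
from meas import *
s=ctrl.observe(); f=ctrl.grab_frame("wrist"); g=ctrl.grab_frame("top"); print(s["ee_pos"])
x=ee(s).as_matrix()[:,0]; print(np.degrees(np.arctan2(x[1],x[0])))
P=cloud(g); m0=(np.hypot(P[...,0]-485,P[...,1]+191)<120)&(g["z_map"]>0)
rects(P,m0,[("plate+lip top",98,116)])
W=wcloud(f,s); rects(W,(np.hypot(W[...,0]-485,W[...,1]+191)<120)&(f["z_map"]>0),[("plate wrist",104,116),("board wrist",12,24)])
a=cv2.resize(f["frame"][100:240,160:400],(480,280)); b=cv2.resize(g["frame"][180:290,290:400],(280,280)); cv2.imwrite("pics/w4.png",np.hstack([a,b]))
np.savez("w4.npz",**f,ee_pos=s["ee_pos"],orientation=s["orientation"]); np.savez("t4.npz",**g)
E
```

```text
time: 9.75
ee_pos: [484.6, -190.7, 130.9]
orientation: [0.001, 0.052, 0.999, -0.0]
force: [-0.2, -0.2, -4.6]
gripper_width: 0.293
grasp_force: 60.8
[ 484.61106912 -190.70418036  130.8750772 ]
174.02030833301018
plate+lip top 326 [ 456.3 -163.8] [41.5 63.7] 84.26 z 113.1
plate wrist 16806 [ 466.8 -188.6] [90.9 94.6] 84.04 z 114.0
board wrist 6709 [ 408.2 -182.2] [130.2  37.8] 84.06 z 17.9
```

View pics/w4.png

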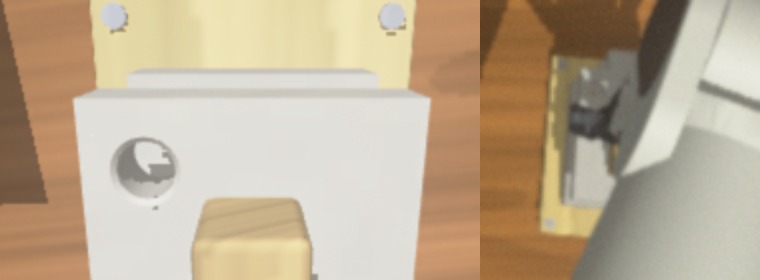

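The left crop shows the plate sitting square over the block, with parallel edges and hole_b at (145,168). The top view on the right is mostly hidden by the arm. The wrist numbers give an offset of about 0.5 mm each way, so I'll correct that and lower in stages, watching the force.

```bash
python3 -m pendant '[[0.0012,0.001,0,0,0,0,-1],[0,0,0.02,0,0,0,-1],[0,0,0.02,0,0,0,-1],[0,0,0,0,0,0,-1],[0,0,0,0,0,0,-1],[0,0,0,0,0,0,-1]]'
python3 -m pendant '[[0,0,0.008,0,0,0,-1],[0,0,0.008,0,0,0,-1],[0,0,0,0,0,0,-1],[0,0,0,0,0,0,-1]]'
python3 -c "
from rig import ctrl
s=ctrl.observe(); print(s['ee_pos'],s['force'],s['wrist_torque'])"
```

```text
time: 10.6
ee_pos: [483.6, -190.0, 109.6]
orientation: [0.0, 0.052, 0.999, -0.0]
force: [-0.8, -0.3, -5.0]
gripper_width: 0.295
grasp_force: 60.9
time: 11.1
ee_pos: [483.4, -189.9, 101.3]
orientation: [-0.0, 0.052, 0.999, 0.0]
force: [-0.1, 0.0, -5.7]
gripper_width: 0.296
grasp_force: 60.9
[ 483.39809603 -189.87048915  101.28660437] [-0.08776679  0.00965588 -5.7389482 ] [-0.00853239 -0.04669669  0.04403533]
```

```bash
python3 -m pendant '[[0,0,0.006,0,0,0,-1],[0,0,0,0,0,0,-1],[0,0,0,0,0,0,-1],[0,0,0,0,0,0,-1]]'
python3 -m pendant '[[0,0,0.006,0,0,0,-1],[0,0,0,0,0,0,-1],[0,0,0,0,0,0,-1],[0,0,0,0,0,0,-1]]'
python3 -m pendant '[[0,0,0.003,0,0,0,-1],[0,0,0,0,0,0,-1],[0,0,0,0,0,0,-1],[0,0,0,0,0,0,-1]]'
```

```text
time: 11.6
ee_pos: [483.4, -189.9, 98.4]
orientation: [0.0, 0.052, 0.999, -0.0]
force: [-0.4, -0.3, -4.7]
gripper_width: 0.296
grasp_force: 60.9
time: 12.1
ee_pos: [483.4, -189.9, 95.3]
orientation: [0.0, 0.052, 0.999, 0.0]
force: [0.4, -0.6, -4.9]
gripper_width: 0.294
grasp_force: 60.9
time: 12.6
ee_pos: [483.4, -189.9, 93.8]
orientation: [0.0, 0.052, 0.999, -0.0]
force: [-0.0, 0.3, -5.3]
gripper_width: 0.3
grasp_force: 60.9
```

```bash
for i in 1; do :; done; python3 -m pendant '[[0,0,0.0015,0,0,0,-1],[0,0,0,0,0,0,-1],[0,0,0,0,0,0,-1]]'
python3 -m pendant '[[0,0,0.001,0,0,0,-1],[0,0,0,0,0,0,-1],[0,0,0,0,0,0,-1]]'
```

```text
time: 12.98
ee_pos: [483.4, -189.9, 93.0]
orientation: [-0.0, 0.052, 0.999, 0.0]
force: [-0.6, -0.1, -4.2]
gripper_width: 0.297
grasp_force: 60.9
time: 13.35
ee_pos: [483.4, -189.9, 92.7]
orientation: [0.0, 0.052, 0.999, -0.0]
force: [-1.1, 0.3, -2.3]
gripper_width: 0.295
grasp_force: 61.3
```

```bash
python3 -m pendant '[[0,0,0.0006,0,0,0,-1],[0,0,0,0,0,0,-1],[0,0,0,0,0,0,-1]]'
python3 -m pendant '[[0,0,0.0006,0,0,0,-1],[0,0,0,0,0,0,-1],[0,0,0,0,0,0,-1],[0,0,0,0,0,0,-1]]'
```

```text
time: 13.72
ee_pos: [483.5, -189.9, 92.7]
orientation: [0.0, 0.052, 0.999, -0.0]
force: [-3.4, 1.4, 3.7]
gripper_width: 0.297
grasp_force: 61.9
time: 14.22
ee_pos: [483.4, -189.9, 92.7]
orientation: [0.0, 0.052, 0.999, -0.0]
force: [-4.4, 1.5, 6.1]
gripper_width: 0.292
grasp_force: 62.6
```

```bash
python3 -m pendant '[[0,0,0.0007,0,0,0,-1],[0,0,0,0,0,0,-1],[0,0,0,0,0,0,-1],[0,0,0,0,0,0,-1],[0,0,0,0,0,0,-1],[0,0,0,0,0,0,-1]]'
python3 - <<'E'
from rig import ctrl
from meas import *
s=ctrl.observe(); f=ctrl.grab_frame("wrist"); print(s["ee_pos"],s["force"],s["wrist_torque"],s["grasp_force"])
P=wcloud(f,s); m=(np.hypot(P[...,0]-485,P[...,1]+191)<120)&(f["z_map"]>0)
rects(P,m,[("plate",70,82),("board",12,24)])
q=P[m&(abs(P[...,2]-76)<3)]; c=np.linalg.lstsq(np.c_[q[:,:2],np.ones(len(q))],q[:,2],rcond=None)[0]; print("tilt",c[:2])
cv2.imwrite("pics/w5.png",f["frame"][60:360,100:480])
E
```

```text
time: 14.98
ee_pos: [483.4, -189.9, 92.7]
orientation: [0.0, 0.052, 0.999, -0.0]
force: [-6.0, 1.9, 9.5]
gripper_width: 0.291
grasp_force: 63.0
[ 483.44926629 -189.92502392   92.6631934 ] [-6.03178075  1.94794112  9.52965252] [4.65184798e-01 1.08810210e+00 5.66437130e-04] 63.008880615234375
plate 16644 [ 465.5 -187.7] [90.7 94.4] 84.08 z 75.9
board 9954 [ 472.4 -189.1] [130.5 167.9] 84.04 z 17.9
tilt [ 0.00033069 -0.00021793]
```

View pics/w5.png

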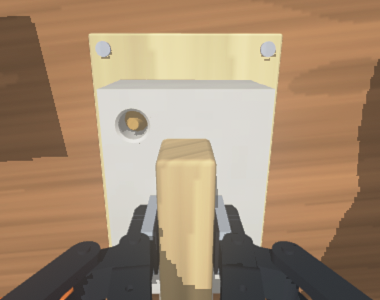

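The plate is seated flush: its top is at 75.9 mm and it is level. Brass dowel_b shows inside hole_b at (132,124). One small extra push brings it to about 12 N, then I hand in.

```bash
python3 -m pendant '[[0,0,0.0005,0,0,0,-1],[0,0,0,0,0,0,-1],[0,0,0,0,0,0,-1],[0,0,0,0,0,0,-1],[0,0,0,0,0,0,-1],[0,0,0,0,0,0,-1],[0,0,0,0,0,0,-1],[0,0,0,0,0,0,-1]]' && python3 -c "
from rig import ctrl
s=ctrl.observe(); print(s['force'],s['grasp_force'])
if 9<s['force'][2]<18: print(ctrl.job_done())"
```

```text
time: 16.02
ee_pos: [483.5, -189.9, 92.7]
orientation: [0.001, 0.052, 0.999, -0.0]
force: [-7.1, 2.6, 11.8]
gripper_width: 0.299
grasp_force: 63.2
[-7.14418093  2.62474543 11.78972848] 63.22373628616333
the job is handed in; nothing more can be done
None
```

I handed the job in at 16 s with the mould closed: the upper half is flush on both dowels, lip over lip, and the arm is still gripping the bar and pressing with about 12 N; no verdict came back.

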